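# Set up the honing rod and present the gouge

## Robot

A 6-joint arm with a two-finger parallel gripper is mounted at the origin on the work surface. World frame = base frame: x ahead of the robot, y to its left, z up, the work surface at z = 0. Lengths are in m, angles in rad, forces in N, time in s.
With the tool pointing down it reaches from about 0.15 to 0.775 m from the base axis. Payload 6.1 kg.
Tool frame: the origin (TCP) lies at the centre of the arm's flange, where the gripper is bolted on; the fingertips stand 173 mm ahead of it and the grasp point (between the pads) lies 155 mm ahead of it; z points along the fingers, y is the line along which they close (so a half turn about z gives the same grasp; the last joint's range is limited). The gripper opens to 85 mm and grips with 20 to 120 N. Pads are 22 mm wide; open, the fingers measure 114 mm over their backs; the gripper's body (76 mm by 85 mm) begins 54 mm behind the grasp point. The pads swing forward as they close: fully open they stand 13 mm farther back than shut.
Start: joints at [-1.155, 0.126, -0.04, 1.405, 0, 1.571], TCP at [0.212, -0.48, 0.405] pointing down, gripper open.
Joint ranges: [-2.72, 2.72], [-0.95, 1.95], [-1.27, 1.35], [-1.78, 2.02], [-1.46, 1.47], [-3.14, 3.14]. Speed limits (rad/s): [2.39, 2.39, 3.01, 3.14, 3.14, 3.14].

## Interface

Orientations are given as a rotation vector (axis times angle).
In Python, from plant import robot, cams gives the robot as it stands. The module is installed in compiled form; this text tells all that it offers.
- The arm moves only by the tool servo_tool, never from a script. Its argument "targets" is a list of rows, each an object of numbers: "gripper": the opening, from 0 (shut) to 1 (fully open); "dx", "dy", "dz": the shift along the tool's x, y, z in units of 50 mm (1.0 is 50 mm); "ax", "ay", "az": the turn, a rotation vector about the tool's x, y, z in units of 5 degrees (1.0 is 5 degrees). In form: [{"gripper": .., "dx": .., "dy": .., "dz": .., "ax": .., "ay": .., "az": ..}, ...]. A call has 1 to 20 rows; each row is the pose to reach, as a shift and turn from the pose commanded when the call began, along the tool's axes at that moment; what a row does not reach only later rows make up. A row lasts 1/10 s, in which the tool goes at most 50 mm and 8.59 degrees, less where a joint would pass 70% of its speed; a pose out of reach is approached as far as the arm can. A call with a gripper value outside its range is refused whole. The fingers move at their own pace and stop on an object; "grip_force" is the grip in N (left out, the last holds). Time passes only in rows, so rows that repeat a pose let the fingers close. It gives the time, the measured TCP pose, the force, the opening and the grip force at its end, in the units of the state.
- robot.read_state(): the state, without advancing time (a new reading comes with each control period).
- cams.get_image(name): name is "scene" or "side" or "wrist"; returns a dict with "color" (480x640x3 uint8, red, green, blue), "intrinsics" (3x3 intrinsics, pixels), "pose" (4x4, takes a point from camera to world coordinates). Camera axes: x right, y down, z forward; pixel columns grow to the right and rows downward; lengths in m; the calibration is good to about 2 mm. The wrist camera is an equidistant fisheye: a pixel r from the principal point sees the ray r / f radians off the axis. A picture is of the moment at which its call begins. There is no depth.
- robot.finish_job(): hands the job in; it is judged then, once.
The state is a dict: "time_s": time; "joints": joint angles; "dq": joint speeds; "joint_torque": joint torques, N m; "ee_pos": TCP position; "orientation": TCP orientation; "force": force on the tool from outside, world axes, zero at the start; "torque": the same for the moment, N m; "width": opening from 0.0 (shut) to 1.0 (fully open); "grip_force": force on a finger pad.
Only numpy, scipy, OpenCV 4.12 (cv2) and the standard library are available. Lean on these libraries where they do the work, as an engineer would, in place of code of your own. Each camera call takes 0.05 s, during which the arm holds its last target. There are 200 camera calls.

## Task

Get ready to hone the big gouge. First take the white honing rod from its open wooden cradle and push it down past the sprung jaw of the honing stand until it sits fully home in both forks, centred along its length, and let go of it; then draw the gouge - the carving tool with the longest handle - out of the leaning rack, turn it until it lies level, and hold its cutting edge over the middle of the clipped rod, at least 12 cm above the rod. Finish while still holding the gouge there, still and touching nothing else; leave the other carving tools and everything else on the bench where they are.

Things in the scene. Friction and masses are not known exactly. Their poses are not given: they have to be found in the camera images.
- rod: white ceramic honing rod, a plain round bar 16 mm in diameter and 190 mm long, about 110 g. It starts lying level across the V cradle, its axis 45 mm above the table. Origin at its middle, on its axis; x runs along the rod (both ends alike; it may be rolled about x).
- cradle: fixed open wooden V cradle for the rod: base 170 x 70 x 16 mm with two V rests 60 mm either side of the middle along x, their tops about 50 mm above the table, open between them. Origin at the centre of the underside, x along the rod, z up.
- stand: fixed honing stand: wooden base 200 x 90 x 16 mm, two dark steel forks 14 mm thick, 60 mm either side of the middle along x; between them nothing is higher than 24 mm. Slots 19 mm wide, open at the top: tall prong on -y (to 78 mm above the table, then flared outward to 92 mm), short one on +y (to 53 mm). Origin at the centre of the underside; x along the clipped rod, z up.
- seat (a point): where the rod's middle sits when fully home in the stand: on the stand's centre line, 53 mm above the table. x along the rod, y towards the jaw, z up (same axes as the stand).
- jaw (a joint): sprung hinged jaw (bright steel) on the stand's +y side, an arm at each fork with a round nose (polished, radius 5 mm, axis 8 mm to +y of the slot's middle, 65 mm above the table) over the slot. rad: 0 at rest, about 0.13 while the rod, pushed down with 3 to 10 N, passes, then about 0 again. The rod's weight does not open it: a rod merely laid on the noses lies about 22 mm too high.
- rack: fixed leaning tool rack: base 150 x 260 x 10 mm and a thick wooden socket board 250 mm long with three through sockets 85 mm apart along y, 80 mm deep, leaning 45 degrees from vertical towards the rack's +x. Origin at the centre of the underside; z up.
- gouge: carving gouge with the longest handle (125 mm, round, 26-30 mm diameter, wood), 130 g; ferrule and U-shaped steel blade (78 mm long, 16 mm wide) stand in one of the rack's sockets with 2 mm play. Origin on its axis at the shoulder (handle meets ferrule, rests on the board); z along the axis towards the handle end (handle 0 to +125 mm, edge at -78 mm). Draws out freely along z; 80 mm frees it.
- gouge_grip (a point): point on the gouge's axis, 50 mm up the handle from the shoulder (28 mm diameter there); z along the tool towards the handle end.
- gouge_edge (a point): middle of the gouge's cutting edge, on its axis 78 mm below the shoulder.
- palm_tool: other carving tool in the rack, with a short mushroom-shaped wooden handle 52 mm long and 44 mm wide. Origin at its shoulder, z towards the handle end. Leave it in place.
- slim_tool: other carving tool in the rack, with a slim wooden handle 80 mm long and 23 mm wide. Origin at its shoulder, z towards the handle end. Leave it in place.
- sanding_block: cork sanding block 75 x 34 x 28 mm between stand and cradle; origin at the centre of its underside. Leave it.
- wax_tin: flat round metal tin, 72 mm in diameter, 28 mm high; origin at the centre of its underside. Leave it.
- carved_figure: small turned wooden figure, 94 mm high, 48 mm wide; origin at the centre of its underside. Leave it.
- wood_blank: block of dark wood 140 x 60 x 35 mm; origin at the centre of its underside. Leave it.
- mallet: carver's round wooden mallet lying on its side, head 104 mm long and up to 68 mm thick, handle 130 mm; origin under the joint of head and handle. Leave it.
- oil_bottle: amber oil bottle, 52 mm in diameter, 120 mm high; origin at the centre of its underside. Leave it.
Mind the look-alikes: they are no part of the job. What is shaped like the stand but red is not meant.

How it is judged:
On the way, in this order (a step that is already met when the one before it is completed fails the run):
1. the rod is snapped fully home in both forks and let go (z of rod in the frame of seat between -0.004 and 0.003 m and y of rod in the frame of seat between -0.004 and 0.004 m and x of rod in the frame of seat between -0.025 and 0.025 m and angle between the x axis of rod and the x axis of seat, either way round below 0.06 rad and value of joint jaw below 0.05 rad and contact force between rod and the fingers below 0.1 N), for 0.2 s.
2. the gouge is drawn clear of the rack and held by the fingers (distance of gouge from where it was at the start of the episode above 0.085 m and contact force between gouge and rack below 0.1 N and contact force between gouge and the fingers above 1 N), for 0.2 s.
At the end, for the whole second after the job is handed in: Ends holding: rod home in both forks (25 mm along, 4 mm across, 3 mm high, 0.06 rad; jaw under 0.05 rad) and untouched; gouge held still in the fingers, level within 0.22 rad, edge within 35 mm horizontally of the seat and over 100 mm above it, touching neither rack, stand nor rod (all of step 1 and angle between gouge's own z axis and vertical between 1.35 and 1.79 rad and horizontal distance between gouge_edge and seat below 0.035 m and z of gouge_edge in the frame of seat above 0.1 m and contact force between gouge and the fingers above 1 N and contact force between gouge and rack below 0.1 N and contact force between gouge and stand below 0.1 N and contact force between gouge and rod below 0.1 N and contact force between rod and the arm below 0.1 N and linear speed of gouge below 0.03 m/s and angular speed of gouge below 0.2 rad/s); the arm keeps its last pose, push and grip.
It fails at once if another carving tool or a bystander is displaced by more than 30 mm (distance of any of palm_tool, slim_tool, sanding_block, wax_tin, carved_figure, wood_blank, mallet, oil_bottle from where it was at the start of the episode above 0.03 m).
It also fails if it takes over 64 s, if anything falls off the work surface, if the arm or the gripper's body presses on something with over 40 N, if the wrist force passes 120 N, or if a joint passes its speed limit or range.

## Working session

There is one attempt and no reset: what is moved stays moved. The work goes in short steps, Python scripts to look and compute and a tool call to move; the robot and the scene stay as the last step left them, time stands still between calls to the robot, and variables do not carry over. Pictures are saved under pics/ and viewed, at most 10 in all, crops included, and the job is handed in when it is done.

Besides the shell and the picture viewer there is one more tool, called in YAML: its name, and indented under it one key for each argument. servo_tool: Moves the arm, as the interface text tells. Its arguments: {"type":"object","properties":{"targets":{"type":"array"},"grip_force":{"type":"number"}},"required":["targets"]}

```bash
mkdir -p pics; cat > h.py <<'E'
import numpy as np, cv2
from plant import robot, cams
def grab(n):
    im=cams.get_image(n); np.savez('pics/%s.npz'%n,**{k:im[k] for k in('color','intrinsics','pose')}); return im
def save(im,fn): cv2.imwrite('pics/'+fn,im['color'][:,:,::-1])
def ray(im,u,v,fish=False):
    K=im['intrinsics'];P=im['pose']
    x=(u-K[0,2])/K[0,0];y=(v-K[1,2])/K[1,1]
    if fish:
        r=np.hypot(x,y);d=np.array([np.sin(r)*x/max(r,1e-9),np.sin(r)*y/max(r,1e-9),np.cos(r)])
    else: d=np.array([x,y,1.]);d/=np.linalg.norm(d)
    return P[:3,3],P[:3,:3]@d
def atz(im,u,v,z,fish=False):
    o,d=ray(im,u,v,fish);return o+d*(z-o[2])/d[2]
def tri(rs):
    A=np.zeros((3,3));b=np.zeros(3)
    for o,d in rs:
        M=np.eye(3)-np.outer(d,d);A+=M;b+=M@o
    p=np.linalg.solve(A,b);return p,[round(float(np.linalg.norm(np.cross(p-o,d)))*1000,1) for o,d in rs]
def proj(im,p,fish=False):
    K=im['intrinsics'];P=im['pose'];c=P[:3,:3].T@(np.asarray(p)-P[:3,3])
    if fish:
        r=np.hypot(c[0],c[1]);t=np.arctan2(r,c[2]);x,y=c[0]/r*t,c[1]/r*t
    else: x,y=c[0]/c[2],c[1]/c[2]
    return np.array([K[0,0]*x+K[0,2],K[1,1]*y+K[1,2]])
E
cat > a.py <<'E'
from h import *
for n in('scene','side','wrist'):
    im=grab(n);save(im,n+'0.png');print(n,im['intrinsics'].round(1).tolist(),im['pose'].round(3).tolist())
print(robot.read_state())
E
python3 a.py
```

```text
scene [[526.3, 0.0, 315.2], [0.0, 526.3, 245.5], [0.0, 0.0, 1.0]] [[-0.355, 0.57, -0.741, 1.371], [0.935, 0.225, -0.275, 0.243], [0.01, -0.791, -0.612, 0.811], [0.0, 0.0, 0.0, 1.0]]
side [[471.6, 0.0, 323.9], [0.0, 471.6, 241.8], [0.0, 0.0, 1.0]] [[-0.85, -0.328, 0.412, 0.032], [-0.527, 0.522, -0.671, 0.71], [0.005, -0.787, -0.617, 0.799], [0.0, 0.0, 0.0, 1.0]]
wrist [[371.6, 0.0, 321.9], [0.0, 371.6, 241.6], [0.0, 0.0, 1.0]] [[0.403, -0.877, -0.262, 0.277], [-0.915, -0.387, -0.114, -0.451], [-0.001, 0.285, -0.958, 0.373], [0.0, 0.0, 0.0, 1.0]]
{'time_s': 0.15, 'joints': array([-1.15501022e+00,  1.26294504e-01, -4.03561440e-02,  1.40540448e+00,
        1.11345033e-05,  1.57080343e+00]), 'dq': array([-0.00058401, -0.00141036,  0.00435708,  0.00031118,  0.00157397,
        0.00087386]), 'joint_torque': array([-1.13573740e-03, -4.36270165e+01,  3.53154659e+01,  1.34464150e-02,
       -5.11293058e-05,  1.79372523e-05]), 'ee_pos': array([ 0.21201778, -0.48018793,  0.40408848]), 'orientation': array([-3.07274261e+00, -6.48155257e-01,  3.90856188e-04]), 'force': array([-0.43338736, -0.04258991,  0.0800526 ]), 'torque': array([ 0.01858238, -0.01396393,  0.00305915]), 'grip_force': 0.0, 'width': 1.0012224274537624}
```

View pics/scene0.png

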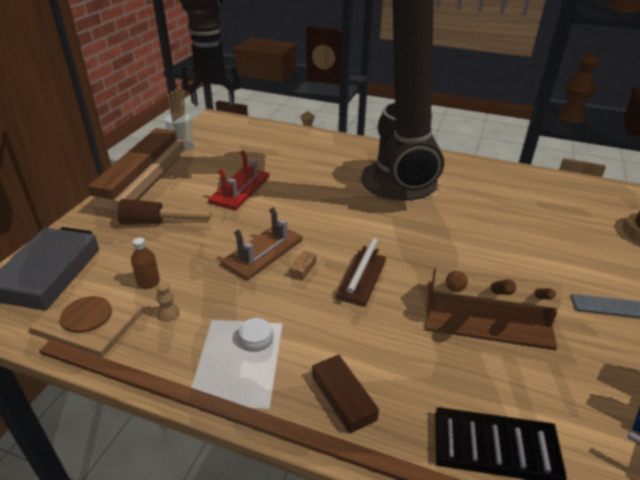

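View pics/side0.png

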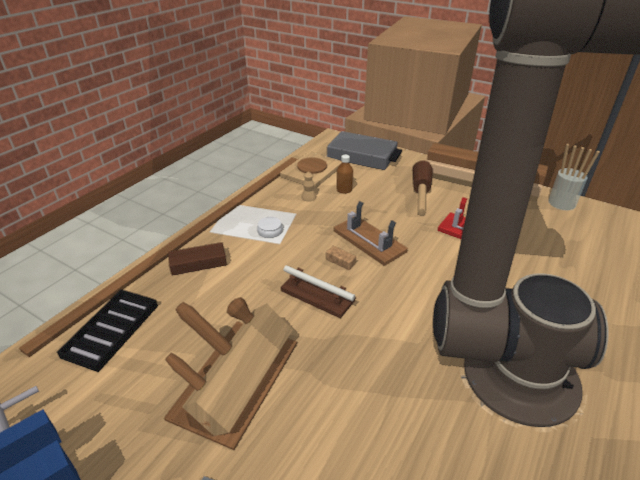

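```bash
cat > b.py <<'E'
import cv2,numpy as np
I={n:cv2.imread('pics/%s0.png'%n) for n in('scene','side')}
def c(n,x,y,w,h,s):
    o=cv2.resize(I[n][y:y+h,x:x+w],None,fx=s,fy=s,interpolation=cv2.INTER_CUBIC)
    for k in range(0,w,10):
        cv2.line(o,(k*s,0),(k*s,4 if (x+k)%50 else 10),(0,255,255),1)
    for k in range(0,h,10):
        cv2.line(o,(0,k*s),(4 if (y+k)%50 else 10,k*s),(0,255,255),1)
    return o
cv2.imwrite('pics/A.png',np.vstack([np.hstack([c('scene',210,200,100,75,4),c('side',325,195,100,75,4)]),np.hstack([c('scene',315,230,100,75,4),c('side',270,255,100,75,4)])]))
cv2.imwrite('pics/B.png',np.hstack([c('scene',430,260,130,140,3),c('side',165,290,130,150,3)[:420]]))
E
python3 b.py
```

```text
(no output)
```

View pics/A.png

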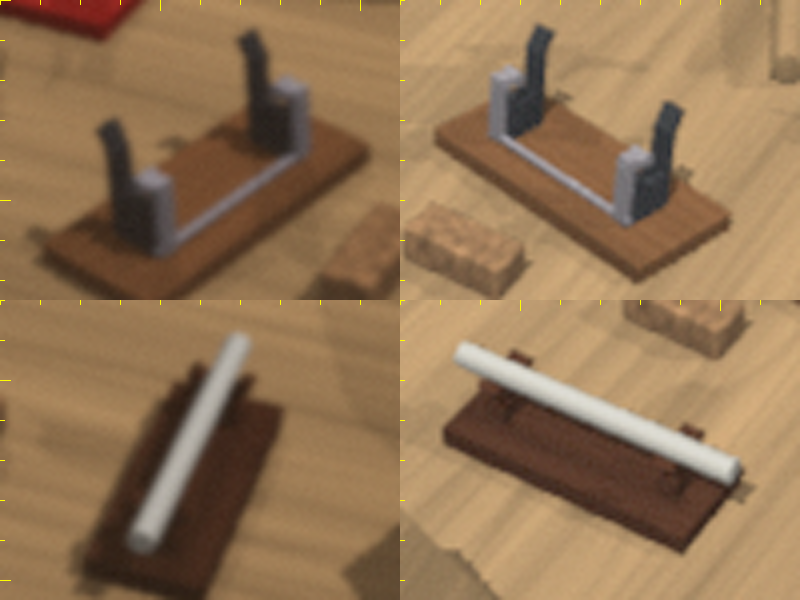

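View pics/B.png

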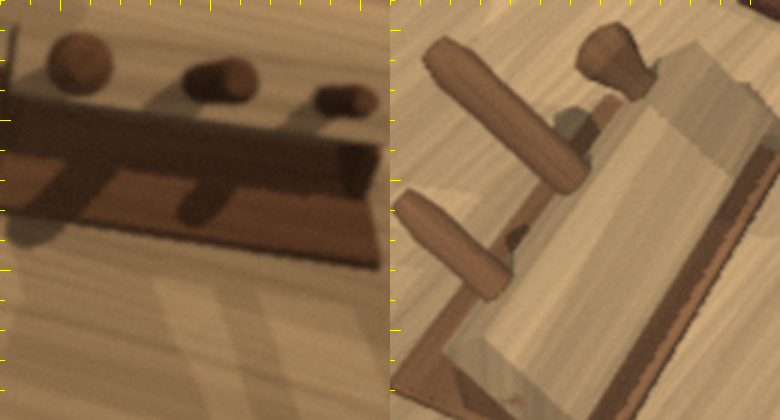

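```bash
cat > m.py <<'E'
from h import *
S=dict(np.load('pics/scene.npz'));D=dict(np.load('pics/side.npz'))
def t(n,a,b):
    p,r=tri([ray(S,*a),ray(D,*b)]);print(n,p.round(4),r);return p
a=t('prong+x',(237.5,230.5),(360.8,202.5));b=t('prong-x',(272.5,208.8),(392.5,221.5))
print(np.linalg.norm(a-b),np.degrees(np.arctan2(*(a-b)[1::-1])))
a=t('jaw+x',(248.5,243.5),(352,212.8));b=t('jaw-x',(282,220),(384,233))
for n,p in(('scl',(221.3,262)),('scr',(302,238))):print(n,atz(S,*p,.016).round(4))
for n,p in(('sdl',(334,229)),('sdr',(407.5,249.5)),('sdb',(384.3,263))):print(n,atz(D,*p,.016).round(4))
a=t('rod+x',(350.8,290.8),(285.8,268.8));b=t('rod-x',(374.5,240.5),(353.3,298))
print('mid',(a+b)/2,np.linalg.norm(a-b),np.degrees(np.arctan2(*(a-b)[1::-1])))
a=t('g end',(509.3,286.7),(180,307));b=t('g sh',(496,287),(225.7,350));print(np.linalg.norm(a-b),(a-b)/np.linalg.norm(a-b))
print('rack fr',atz(S,556,348.3,0).round(4),atz(S,427,330,0).round(4),atz(D,237,440,.0).round(4),atz(D,168,418,.0).round(4))
E
python3 m.py
```

```text
prong+x [ 0.5129 -0.2659  0.0899] [1.5, 1.5]
prong-x [ 0.4007 -0.2286  0.0905] [0.6, 0.6]
0.11827162799939775 -18.34335229392046
jaw+x [ 0.5229 -0.2348  0.069 ] [0.4, 0.4]
jaw-x [ 0.4086 -0.2001  0.0689] [1.2, 1.2]
scl [ 0.5498 -0.2971  0.016 ]
scr [ 0.3922 -0.1549  0.016 ]
sdl [ 0.5622 -0.2063  0.016 ]
sdr [ 0.3512 -0.2316  0.016 ]
sdb [ 0.379  -0.1496  0.016 ]
rod+x [0.5605 0.0258 0.0418] [0.3, 0.3]
rod-x [0.3724 0.0264 0.0438] [0.9, 0.9]
mid [0.4664603  0.02611809 0.0427965 ] 0.18805255838427593 -0.19036849832868044
g end [0.5766 0.3283 0.1667] [0.6, 0.6]
g sh [0.4901 0.3143 0.0871] [1.8, 1.8]
0.11839499356181139 [0.73067965 0.11815271 0.67241891]
rack fr [0.5283 0.4531 0.    ] [0.5735 0.1994 0.    ] [0.395  0.4113 0.    ] [0.5316 0.4457 0.    ]
```

servo_tool:
  targets:
    - {"gripper": 1, "dx": 6.5, "dy": -2.5, "dz": 0.9}
    - {"gripper": 1, "dx": 6.5, "dy": -2.5, "dz": 0.9}
    - {"gripper": 1, "dx": 6.5, "dy": -2.5, "dz": 0.9}
    - {"gripper": 1, "dx": 6.5, "dy": -2.5, "dz": 0.9}
    - {"gripper": 1, "dx": 6.5, "dy": -2.5, "dz": 0.9}
    - {"gripper": 1, "dx": 6.5, "dy": -2.5, "dz": 0.9}
    - {"gripper": 1, "dx": 6.5, "dy": -2.5, "dz": 0.9}
    - {"gripper": 1, "dx": 6.5, "dy": -2.5, "dz": 0.9}
    - {"gripper": 1, "dx": 6.5, "dy": -2.5, "dz": 0.9}
    - {"gripper": 1, "dx": 6.5, "dy": -2.5, "dz": 0.9}
    - {"gripper": 1, "dx": 6.5, "dy": -2.5, "dz": 0.9}

```text
invalid input
```

```bash
cat > w.py <<'E'
from h import *
import sys
im=grab('wrist');import shutil;shutil.copy('pics/wrist.npz','pics/%s.npz'%sys.argv[1])
save(im,sys.argv[1]+'.png');s=robot.read_state();print(s['time_s'],s['joints'].round(3),s['ee_pos'].round(4),s['orientation'].round(4),s['force'].round(2),s['width'])
S=dict(np.load('pics/wrist.npz'))
print(proj(S,(.457,-.247,.053),1),proj(S,(.513,-.266,.09),1),proj(S,(.4665,.026,.045),1))
E
python3 w.py w1
```

```text
0.2 [-1.155  0.126 -0.04   1.405 -0.     1.571] [ 0.212  -0.4802  0.4042] [-3.073e+00 -6.483e-01  4.000e-04] [-0.56 -1.34 -0.18] 0.9993196556685715
[ 203.61506129 -100.21905262] [ 240.05295813 -157.48466528] [  37.33989358 -110.4033543 ]
```

View pics/w1.png

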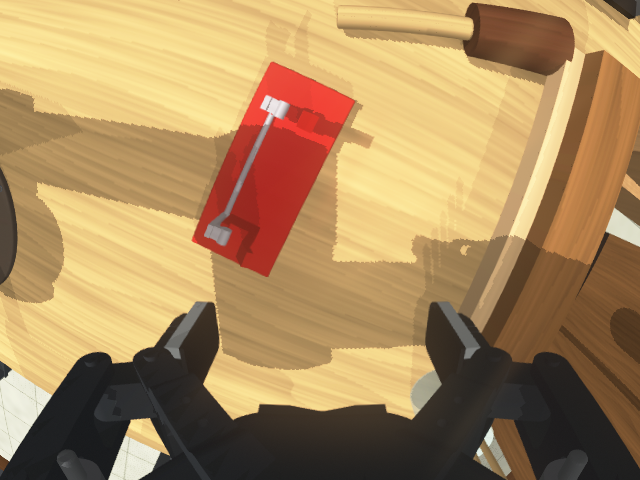

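The picture shows the red look-alike (about 270,170); the move was refused, probably because every row needs all of its fields. I'll resend it in full.

servo_tool:
  targets:
    - {"gripper": 1, "dx": 6.5, "dy": -2.5, "dz": 0.9, "ax": 0, "ay": 0, "az": 0}
    - {"gripper": 1, "dx": 6.5, "dy": -2.5, "dz": 0.9, "ax": 0, "ay": 0, "az": 0}
    - {"gripper": 1, "dx": 6.5, "dy": -2.5, "dz": 0.9, "ax": 0, "ay": 0, "az": 0}
    - {"gripper": 1, "dx": 6.5, "dy": -2.5, "dz": 0.9, "ax": 0, "ay": 0, "az": 0}
    - {"gripper": 1, "dx": 6.5, "dy": -2.5, "dz": 0.9, "ax": 0, "ay": 0, "az": 0}
    - {"gripper": 1, "dx": 6.5, "dy": -2.5, "dz": 0.9, "ax": 0, "ay": 0, "az": 0}
    - {"gripper": 1, "dx": 6.5, "dy": -2.5, "dz": 0.9, "ax": 0, "ay": 0, "az": 0}
    - {"gripper": 1, "dx": 6.5, "dy": -2.5, "dz": 0.9, "ax": 0, "ay": 0, "az": 0}
    - {"gripper": 1, "dx": 6.5, "dy": -2.5, "dz": 0.9, "ax": 0, "ay": 0, "az": 0}
    - {"gripper": 1, "dx": 6.5, "dy": -2.5, "dz": 0.9, "ax": 0, "ay": 0, "az": 0}
    - {"gripper": 1, "dx": 6.5, "dy": -2.5, "dz": 0.9, "ax": 0, "ay": 0, "az": 0}

```text
time_s: 1.3
ee_pos: [0.4581, -0.2356, 0.3599]
orientation: [3.074, 0.645, 0.0]
force: [-0.4, 0.1, 0.8]
width: 1.001
grip_force: 0.0
```

```bash
python3 w.py w2
```

```text
1.35 [-0.475  0.11  -0.155  1.305 -0.     2.253] [ 0.4581 -0.2357  0.36  ] [3.0744e+00 6.4480e-01 3.0000e-04] [-0.81 -0.09  0.04] 1.001248996266285
[335.14821079 234.24437384] [398.22422356 185.32753916] [ 59.26037901 106.53574718]
```

View pics/w2.png

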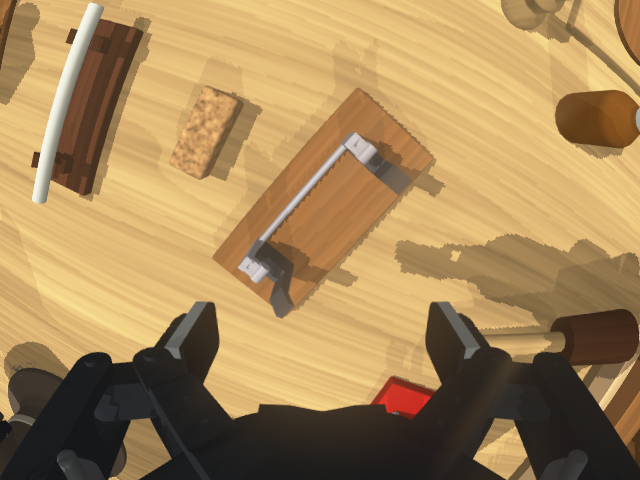

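```bash
cat > f.py <<'E'
from h import *
from scipy.optimize import least_squares
L=lambda n:dict(np.load('pics/%s.npz'%n))
S,D,W=L('scene'),L('side'),L('w2')
O=[(S,0,(221.3,262),1,-1),(S,0,(302,238),-1,1),(D,0,(334,229),1,1),(D,0,(384.3,263),-1,1),(D,0,(407.5,249.5),-1,-1),(W,1,(358,88),1,1),(W,1,(435,159),1,-1),(W,1,(213,258),-1,1)]
def pt(q,l):
    c,s=np.cos(q[2]),np.sin(q[2]);return np.array([q[0]+c*l[0]-s*l[1],q[1]+s*l[0]+c*l[1],l[2]])
f=lambda q,OO:np.concatenate([proj(m,pt(q,(a*.1,b*.045,.016)),k)-p for m,k,p,a,b in OO])
for OO in(O,O[:5],O[5:]):
    r=least_squares(f,(.457,-.23,-.3),loss='soft_l1',args=(OO,));print(r.x.round(4),np.degrees(r.x[2]),r.fun.round(1))
for n,u,v in(('prong+',(405,184),(360.8,202.5)),('prong-',(283,315),(392.5,221.5))): pass
p,e=tri([ray(W,358,146,1),ray(S,248.5,243.5),ray(D,352,212.8)]);print('jaw+x top',p,e)
p,e=tri([ray(W,253,268,1),ray(S,282,220),ray(D,384,233)]);print('jaw-x top',p,e)
a,e=tri([ray(W,96,6,1),ray(S,350.8,290.8),ray(D,285.8,268.8)]);print('rod+',a,e)
b,e=tri([ray(W,40,200,1),ray(S,374.5,240.5),ray(D,353.3,298)]);print('rod-',b,e)
E
python3 f.py
```

```text
[ 0.4631 -0.2307 -0.3093] -17.719986569955566 [-1.5 -2.   0.6 -2.6 -0.8 -3.3  0.4 -2.   0.7 -2.7  0.3 -1.3 -0.1  0.1
 -2.1  0.4]
[ 0.4629 -0.2259 -0.3068] -17.57911081841242 [ 0.4 -1.5  2.4 -2.3 -1.7 -2.3 -0.2 -1.   0.1 -1.7]
[ 0.463  -0.2314 -0.3045] -17.445551564971986 [ 0.4 -1.   0.3  0.1 -1.1  1.4]
jaw+x top [ 0.52399693 -0.23396839  0.06957406] [1.6, 0.9, 1.4]
jaw-x top [ 0.40985855 -0.19945551  0.06892582] [1.9, 2.0, 1.3]
rod+ [0.56141106 0.02619332 0.0425348 ] [1.3, 0.1, 1.3]
rod- [0.37286809 0.02615619 0.04335494] [0.8, 1.2, 0.8]
```

servo_tool:
  targets:
    - {"gripper": 1, "dx": 2.27, "dy": -4.72, "dz": 1.2, "ax": 0, "ay": 0, "az": -31.26}
    - {"gripper": 1, "dx": 2.27, "dy": -4.72, "dz": 1.2, "ax": 0, "ay": 0, "az": -31.26}
    - {"gripper": 1, "dx": 2.27, "dy": -4.72, "dz": 1.2, "ax": 0, "ay": 0, "az": -31.26}
    - {"gripper": 1, "dx": 2.27, "dy": -4.72, "dz": 1.2, "ax": 0, "ay": 0, "az": -31.26}
    - {"gripper": 1, "dx": 2.27, "dy": -4.72, "dz": 1.2, "ax": 0, "ay": 0, "az": -31.26}
    - {"gripper": 1, "dx": 2.27, "dy": -4.72, "dz": 1.2, "ax": 0, "ay": 0, "az": -31.26}
    - {"gripper": 1, "dx": 2.27, "dy": -4.72, "dz": 1.2, "ax": 0, "ay": 0, "az": -31.26}
    - {"gripper": 1, "dx": 2.27, "dy": -4.72, "dz": 1.2, "ax": 0, "ay": 0, "az": -31.26}
    - {"gripper": 1, "dx": 2.27, "dy": -4.72, "dz": 1.2, "ax": 0, "ay": 0, "az": -31.26}
    - {"gripper": 1, "dx": 2.27, "dy": -4.72, "dz": 1.2, "ax": 0, "ay": 0, "az": -31.26}
    - {"gripper": 1, "dx": 2.27, "dy": -4.72, "dz": 1.2, "ax": 0, "ay": 0, "az": -31.26}
    - {"gripper": 1, "dx": 2.27, "dy": -4.72, "dz": 1.2, "ax": 0, "ay": 0, "az": -31.26}
    - {"gripper": 1, "dx": 2.27, "dy": -4.72, "dz": 1.2, "ax": 0, "ay": 0, "az": -31.26}
    - {"gripper": 1, "dx": 2.27, "dy": -4.72, "dz": 1.2, "ax": 0, "ay": 0, "az": -31.26}
    - {"gripper": 1, "dx": 2.27, "dy": -4.72, "dz": 1.2, "ax": 0, "ay": 0, "az": -31.26}
    - {"gripper": 1, "dx": 2.27, "dy": -4.72, "dz": 1.2, "ax": 0, "ay": 0, "az": -31.26}
    - {"gripper": 1, "dx": 2.27, "dy": -4.72, "dz": 1.2, "ax": 0, "ay": 0, "az": -31.26}
    - {"gripper": 1, "dx": 2.27, "dy": -4.72, "dz": 1.2, "ax": 0, "ay": 0, "az": -31.26}
    - {"gripper": 1, "dx": 2.27, "dy": -4.72, "dz": 1.2, "ax": 0, "ay": 0, "az": -31.26}
    - {"gripper": 1, "dx": 2.27, "dy": -4.72, "dz": 1.2, "ax": 0, "ay": 0, "az": -31.26}

```text
time_s: 3.35
ee_pos: [0.4673, 0.0263, 0.2999]
orientation: [0.003, 3.141, -0.0]
force: [-0.1, 1.1, 0.6]
width: 1.001
grip_force: 0.0
```

```bash
python3 w.py w3; cat > r.py <<'E'
import cv2,numpy as np
im=cv2.imread('pics/w3.png');h=cv2.cvtColor(im,cv2.COLOR_BGR2HSV)
m=((h[...,1]<45)&(h[...,2]>150)).astype('uint8');n,l,s,c=cv2.connectedComponentsWithStats(m)
for i in np.argsort(-s[1:,4])[:4]+1: print(s[i],c[i].round(1))
E
python3 r.py
```

```text
3.4 [ 0.057  0.041 -0.364  1.166 -0.     0.058] [0.4673 0.0265 0.2999] [2.9000e-03 3.1413e+00 0.0000e+00] [-0.25 -0.33  0.9 ] 1.0040670113177077
[ -5.0664592  241.79692305] [-28.92978122 319.06085016] [322.06114762 251.67793443]
[ 309  102   26  280 6704] [321.2 235.5]
[ 119  430   53   49 1632] [143.5 451.4]
[  1 174  16  24 270] [  8.  185.6]
[ 46 187   8  33 163] [ 49.8 202.8]
```

The wrist view puts the rod in column 322 and rows 102–382. It is directly under the gripper and lies along x, so I'll go down and grip.

servo_tool:
  targets:
    - {"gripper": 1, "dx": 0, "dy": 0, "dz": 0.7, "ax": 0, "ay": 0, "az": 0}
    - {"gripper": 1, "dx": 0, "dy": 0, "dz": 1.4, "ax": 0, "ay": 0, "az": 0}
    - {"gripper": 1, "dx": 0, "dy": 0, "dz": 2.0, "ax": 0, "ay": 0, "az": 0}
    - {"gripper": 1, "dx": 0, "dy": 0, "dz": 2.0, "ax": 0, "ay": 0, "az": 0}
    - {"gripper": 0, "dx": 0, "dy": 0, "dz": 2.0, "ax": 0, "ay": 0, "az": 0}
    - {"gripper": 0, "dx": 0, "dy": 0, "dz": 2.0, "ax": 0, "ay": 0, "az": 0}
    - {"gripper": 0, "dx": 0, "dy": 0, "dz": 2.0, "ax": 0, "ay": 0, "az": 0}
    - {"gripper": 0, "dx": 0, "dy": 0, "dz": 2.0, "ax": 0, "ay": 0, "az": 0}
    - {"gripper": 0, "dx": 0, "dy": 0, "dz": 2.0, "ax": 0, "ay": 0, "az": 0}
    - {"gripper": 0, "dx": 0, "dy": 0, "dz": 2.0, "ax": 0, "ay": 0, "az": 0}
    - {"gripper": 0, "dx": 0, "dy": 0, "dz": 2.0, "ax": 0, "ay": 0, "az": 0}
    - {"gripper": 0, "dx": 0, "dy": 0, "dz": 2.0, "ax": 0, "ay": 0, "az": 0}
  grip_force: 60

```text
time_s: 4.6
ee_pos: [0.4678, 0.0264, 0.2008]
orientation: [-0.002, 3.14, -0.005]
force: [-0.2, -4.8, 4.2]
width: 0.166
grip_force: 58.4
```

servo_tool:
  targets:
    - {"gripper": 0, "dx": 0, "dy": 0, "dz": -0.6, "ax": 0, "ay": 0, "az": 0}
    - {"gripper": 0, "dx": 0, "dy": 0, "dz": -1.4, "ax": 0, "ay": 0, "az": 0}
    - {"gripper": 0, "dx": 0, "dy": 0, "dz": -2.2, "ax": 0, "ay": 0, "az": 0}
    - {"gripper": 0, "dx": 0.1, "dy": -1.0, "dz": -2.4, "ax": 0, "ay": 0, "az": 1}
    - {"gripper": 0, "dx": 0.1, "dy": -2.0, "dz": -2.4, "ax": 0, "ay": 0, "az": 2}
    - {"gripper": 0, "dx": 0.1, "dy": -3.0, "dz": -2.4, "ax": 0, "ay": 0, "az": 3}
    - {"gripper": 0, "dx": 0.1, "dy": -4.0, "dz": -2.4, "ax": 0, "ay": 0, "az": 3.5}
    - {"gripper": 0, "dx": 0.1, "dy": -4.8, "dz": -2.4, "ax": 0, "ay": 0, "az": 3.5}
    - {"gripper": 0, "dx": 0.1, "dy": -5.15, "dz": -2.4, "ax": 0, "ay": 0, "az": 3.5}
    - {"gripper": 0, "dx": 0.1, "dy": -5.15, "dz": -2.4, "ax": 0, "ay": 0, "az": 3.5}
    - {"gripper": 0, "dx": 0.1, "dy": -5.15, "dz": -2.4, "ax": 0, "ay": 0, "az": 3.5}

```text
time_s: 5.7
ee_pos: [0.4628, -0.2304, 0.3196]
orientation: [-0.476, -3.105, -0.001]
force: [0.9, 0.1, -0.7]
width: 0.164
grip_force: 58.9
```

```bash
python3 w.py w4
```

```text
5.75 [-0.461  0.124 -0.228  1.219  0.    -0.158] [ 0.4628 -0.2298  0.3196] [-4.7410e-01 -3.1052e+00 -8.0000e-04] [ 0.11  0.18 -1.35] 0.16096649116660824
[296.77392756 246.7533074 ] [293.48292831 352.7861844 ] [618.88366844 158.82649837]
```

View pics/w4.png

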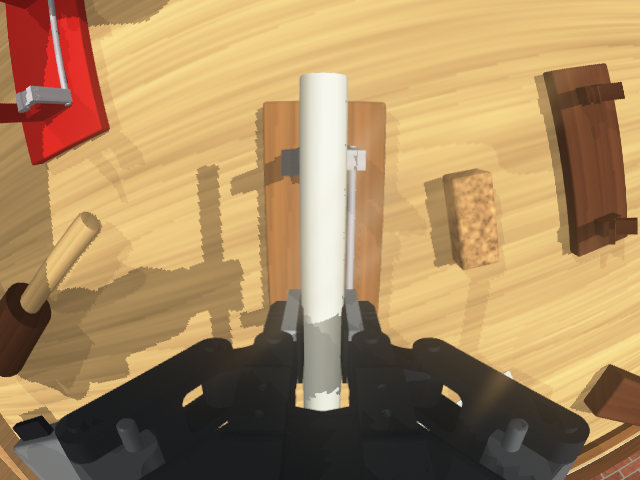

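```bash
cat > g.py <<'E'
from h import *
from scipy.optimize import least_squares
L=lambda n:dict(np.load('pics/%s.npz'%n))
V,W=L('w4'),L('w2')
for nm,im,P in(('w4',V,[((264,102),-.1,-.045),((386,102),-.1,.045),((265.5,290),None,-.045),((383,290),None,.045)]),('w2',W,[((358,88),.1,.045),((435,159),.1,-.045),((213,258),-.1,.045)])):
    Q=[(atz(im,*p,.016,True),a,b) for p,a,b in P]
    def f(q):
        R=np.array([[np.cos(q[2]),np.sin(q[2])],[-np.sin(q[2]),np.cos(q[2])]]);o=[]
        for p,a,b in Q:
            l=R@(p[:2]-q[:2]);o.append(l[1]-b)
            if a is not None:o.append(l[0]-a)
        return np.array(o)
    r=least_squares(f,(.46,-.23,-.3));print(nm,r.x.round(4),np.degrees(r.x[2]).round(2),(r.fun*1e3).round(1))
a=atz(V,324,73,.165,True);b=atz(V,322.5,408,.165,True);print('rod ends',a,b,np.linalg.norm(a-b),(a+b)/2,np.degrees(np.arctan2(*(b-a)[1::-1])))
# edges of rod at row 150
print(atz(V,301.5,150,.165,True),atz(V,347.5,150,.165,True))
print(robot.read_state()['ee_pos'])
for u in (301.5,347.5): pass
for n,u,v,z in(('prong inner?',299,160,.078),('jaw cap',347,160,.07),('jaw cap r',366,160,.07)):print(n,atz(V,u,v,z,True))
E
python3 g.py
```

```text
w4 [ 0.4642 -0.2295 -0.3064] -17.56 [ 0.7  0.2 -0.6 -0.2 -2.6  2.5]
w2 [ 0.4632 -0.2315 -0.3056] -17.51 [-0.2 -1.2  0.4 -0.4 -0.2  1.5]
rod ends [ 0.37229625 -0.20212985  0.165     ] [ 0.49909598 -0.24245525  0.165     ] 0.13305753855006733 [ 0.43569612 -0.22229255  0.165     ] -17.641929152964277
[ 0.39473689 -0.21698665  0.165     ] [ 0.39929034 -0.20245128  0.165     ]
[ 0.46280307 -0.22980374  0.31964827]
prong inner? [ 0.40175414 -0.22565603  0.078     ]
jaw cap [ 0.41056997 -0.19941126  0.07      ]
jaw cap r [ 0.41379404 -0.1886515   0.07      ]
```

servo_tool:
  targets:
    - {"gripper": 0, "dx": 0, "dy": 0, "dz": 0.6, "ax": 0, "ay": 0, "az": 0}
    - {"gripper": 0, "dx": 0, "dy": 0, "dz": 1.2, "ax": 0, "ay": 0, "az": 0}
    - {"gripper": 0, "dx": 0, "dy": 0, "dz": 1.5, "ax": 0, "ay": 0, "az": 0}
    - {"gripper": 0, "dx": 0, "dy": 0, "dz": 1.7, "ax": 0, "ay": 0, "az": 0}
    - {"gripper": 0, "dx": 0, "dy": 0, "dz": 1.7, "ax": 0, "ay": 0, "az": 0}
    - {"gripper": 0, "dx": 0, "dy": 0, "dz": 1.7, "ax": 0, "ay": 0, "az": 0}

```text
time_s: 6.35
ee_pos: [0.4633, -0.2299, 0.2355]
orientation: [0.473, 3.105, -0.0]
force: [-0.9, 0.5, -0.7]
width: 0.166
grip_force: 58.9
```

```bash
cat > v.py <<'E'
from h import *
import sys
for n in('scene','side'): save(grab(n),n+'1.png')
c=lambda n,x,y:cv2.resize(cv2.imread('pics/%s1.png'%n)[y:y+100,x:x+100],None,fx=4,fy=4,interpolation=cv2.INTER_CUBIC)
cv2.imwrite('pics/'+sys.argv[1],np.hstack([c('scene',210,170),c('side',325,165)]))
s=robot.read_state();print(s['ee_pos'],s['force'].round(1),s['torque'].round(2))
E
python3 v.py C.png
```

```text
[ 0.46344566 -0.23033103  0.23593194] [ 0.1  0.2 -0.4] [ 0.02 -0.04  0.  ]
```

View pics/C.png

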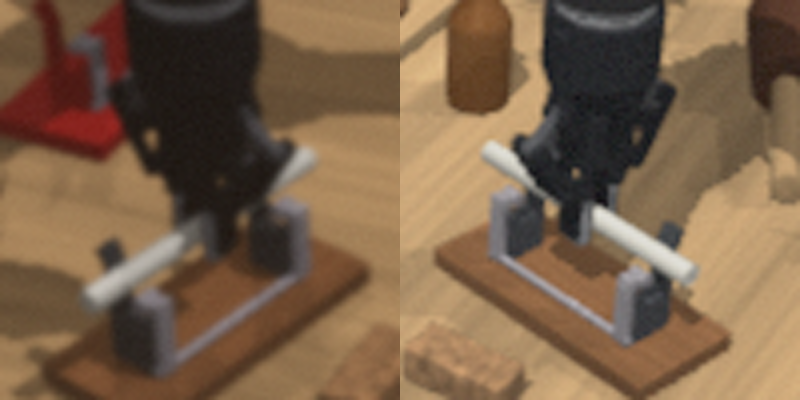

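servo_tool:
  targets:
    - {"gripper": 0, "dx": 0, "dy": 0, "dz": 0.05, "ax": 0, "ay": 0, "az": 0}
    - {"gripper": 0, "dx": 0, "dy": 0, "dz": 0.1, "ax": 0, "ay": 0, "az": 0}
    - {"gripper": 0, "dx": 0, "dy": 0, "dz": 0.15, "ax": 0, "ay": 0, "az": 0}
    - {"gripper": 0, "dx": 0, "dy": 0, "dz": 0.15, "ax": 0, "ay": 0, "az": 0}

```text
time_s: 6.85
ee_pos: [0.4631, -0.2306, 0.2285]
orientation: [0.475, 3.104, -0.001]
force: [-2.6, 1.0, 8.2]
width: 0.169
grip_force: 60.0
```

servo_tool:
  targets:
    - {"gripper": 0, "dx": 0, "dy": 0, "dz": 0.05, "ax": 0, "ay": 0, "az": 0}
    - {"gripper": 0, "dx": 0, "dy": 0, "dz": 0.1, "ax": 0, "ay": 0, "az": 0}
    - {"gripper": 0, "dx": 0, "dy": 0, "dz": 0.15, "ax": 0, "ay": 0, "az": 0}
    - {"gripper": 0, "dx": 0, "dy": 0, "dz": 0.15, "ax": 0, "ay": 0, "az": 0}

```text
time_s: 7.25
ee_pos: [0.4637, -0.2308, 0.221]
orientation: [0.474, 3.102, -0.001]
force: [1.1, 1.1, 5.5]
width: 0.168
grip_force: 59.6
```

Good, the force has stayed small. I'll press on towards home (TCP about 0.2085).

servo_tool:
  targets:
    - {"gripper": 0, "dx": 0, "dy": 0, "dz": 0.06, "ax": 0, "ay": 0, "az": 0}
    - {"gripper": 0, "dx": 0, "dy": 0, "dz": 0.12, "ax": 0, "ay": 0, "az": 0}
    - {"gripper": 0, "dx": 0, "dy": 0, "dz": 0.18, "ax": 0, "ay": 0, "az": 0}
    - {"gripper": 0, "dx": 0, "dy": 0, "dz": 0.24, "ax": 0, "ay": 0, "az": 0}
    - {"gripper": 0, "dx": 0, "dy": 0, "dz": 0.24, "ax": 0, "ay": 0, "az": 0}

```text
time_s: 7.75
ee_pos: [0.4631, -0.2305, 0.2088]
orientation: [0.475, 3.104, -0.0]
force: [-1.4, 2.3, 10.6]
width: 0.168
grip_force: 60.3
```

servo_tool:
  targets:
    - {"gripper": 0, "dx": 0, "dy": 0, "dz": 0.03, "ax": 0, "ay": 0, "az": 0}
    - {"gripper": 0, "dx": 0, "dy": 0, "dz": 0.03, "ax": 0, "ay": 0, "az": 0}
    - {"gripper": 0, "dx": 0, "dy": 0, "dz": 0.03, "ax": 0, "ay": 0, "az": 0}

```text
time_s: 8.05
ee_pos: [0.463, -0.2305, 0.2086]
orientation: [0.474, 3.104, -0.001]
force: [-5.3, 4.3, 21.9]
width: 0.165
grip_force: 61.4
```

It has bottomed out hard at the right height. Next I'll relax the push, open and rise.

servo_tool:
  targets:
    - {"gripper": 0, "dx": 0, "dy": 0, "dz": -0.04, "ax": 0, "ay": 0, "az": 0}
    - {"gripper": 0.5, "dx": 0, "dy": 0, "dz": -0.04, "ax": 0, "ay": 0, "az": 0}
    - {"gripper": 0.5, "dx": 0, "dy": 0, "dz": -0.04, "ax": 0, "ay": 0, "az": 0}
    - {"gripper": 0.5, "dx": 0, "dy": 0, "dz": -0.04, "ax": 0, "ay": 0, "az": 0}
    - {"gripper": 0.5, "dx": 0, "dy": 0, "dz": -0.04, "ax": 0, "ay": 0, "az": 0}
    - {"gripper": 0.5, "dx": 0, "dy": 0, "dz": -0.04, "ax": 0, "ay": 0, "az": 0}
    - {"gripper": 0.5, "dx": 0, "dy": 0, "dz": -0.5, "ax": 0, "ay": 0, "az": 0}
    - {"gripper": 0.5, "dx": 0, "dy": 0, "dz": -1.2, "ax": 0, "ay": 0, "az": 0}
    - {"gripper": 0.5, "dx": 0, "dy": 0, "dz": -2.0, "ax": 0, "ay": 0, "az": 0}
    - {"gripper": 0.5, "dx": 0, "dy": 0, "dz": -2.8, "ax": 0, "ay": 0, "az": 0}
    - {"gripper": 0.5, "dx": 0, "dy": 0, "dz": -2.8, "ax": 0, "ay": 0, "az": 0}
    - {"gripper": 0.5, "dx": 0, "dy": 0, "dz": -2.8, "ax": 0, "ay": 0, "az": 0}

```text
time_s: 9.25
ee_pos: [0.4632, -0.2305, 0.347]
orientation: [0.474, 3.103, -0.001]
force: [0.8, 0.9, -0.2]
width: 0.501
grip_force: 0.0
```

```bash
python3 w.py w5; python3 - <<'E'
import cv2
im=cv2.imread('pics/w5.png');cv2.imwrite('pics/w5c.png',cv2.resize(im[60:360,200:500],None,fx=2,fy=2,interpolation=cv2.INTER_CUBIC))
E
```

```text
9.3 [-0.462  0.117 -0.178  1.275 -0.    -0.159] [ 0.4629 -0.2304  0.3457] [-0.4746 -3.1053 -0.    ] [-0.19 -0.1  -0.87] 0.49750660944786707
[299.49911649 233.93993886] [296.32773655 329.6764227 ] [599.63455724 154.47610185]
```

View pics/w5c.png

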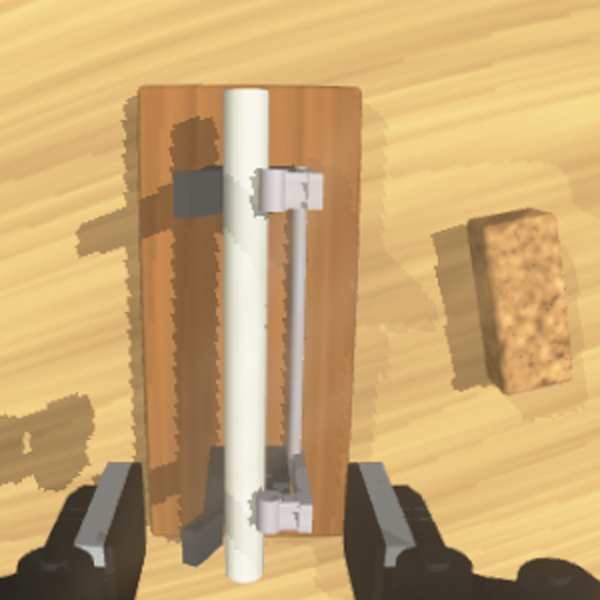

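The rod is home: it lies between the dark prongs and the jaw noses, which overlap it on the right, and it is about centred. Next I'll look at the gouge with the wrist camera.

servo_tool:
  targets:
    - {"gripper": 0.65, "dx": 4.0, "dy": 9.85, "dz": -0.66, "ax": 0, "ay": 0, "az": -5.5}
    - {"gripper": 0.65, "dx": 4.0, "dy": 9.85, "dz": -0.66, "ax": 0, "ay": 0, "az": -5.5}
    - {"gripper": 0.65, "dx": 4.0, "dy": 9.85, "dz": -0.66, "ax": 0, "ay": 0, "az": -5.5}
    - {"gripper": 0.65, "dx": 4.0, "dy": 9.85, "dz": -0.66, "ax": 0, "ay": 0, "az": -5.5}
    - {"gripper": 0.65, "dx": 4.0, "dy": 9.85, "dz": -0.66, "ax": 0, "ay": 0, "az": -5.5}
    - {"gripper": 0.65, "dx": 4.0, "dy": 9.85, "dz": -0.66, "ax": 0, "ay": 0, "az": -5.5}
    - {"gripper": 0.65, "dx": 4.0, "dy": 9.85, "dz": -0.66, "ax": 0, "ay": 0, "az": -5.5}
    - {"gripper": 0.65, "dx": 4.0, "dy": 9.85, "dz": -0.66, "ax": 0, "ay": 0, "az": -5.5}
    - {"gripper": 0.65, "dx": 4.0, "dy": 9.85, "dz": -0.66, "ax": 0, "ay": 0, "az": -5.5}
    - {"gripper": 0.65, "dx": 4.0, "dy": 9.85, "dz": -0.66, "ax": 0, "ay": 0, "az": -5.5}
    - {"gripper": 0.65, "dx": 4.0, "dy": 9.85, "dz": -0.66, "ax": 0, "ay": 0, "az": -5.5}
    - {"gripper": 0.65, "dx": 4.0, "dy": 9.85, "dz": -0.66, "ax": 0, "ay": 0, "az": -5.5}
    - {"gripper": 0.65, "dx": 4.0, "dy": 9.85, "dz": -0.66, "ax": 0, "ay": 0, "az": -5.5}
    - {"gripper": 0.65, "dx": 4.0, "dy": 9.85, "dz": -0.66, "ax": 0, "ay": 0, "az": -5.5}

```text
time_s: 10.7
ee_pos: [0.419, 0.2985, 0.3781]
orientation: [0.276, -3.128, 0.002]
force: [0.7, 0.3, -0.7]
width: 0.654
grip_force: 0.0
```

```bash
python3 w.py w6; python3 - <<'E'
from h import *
S=dict(np.load('pics/w6.npz'))
print(proj(S,(.5766,.3283,.1667),1),proj(S,(.49,.3135,.083),1))
E
```

```text
10.75 [ 0.619  0.108 -0.117  1.347 -0.     0.443] [0.4192 0.2983 0.3784] [ 2.7490e-01 -3.1282e+00  1.6000e-03] [0.08 0.65 0.06] 0.6472677262248601
[-78.84129298 191.61182137] [-99.43878094 235.99397923] [ 52.44113891 226.73663209]
[324.83539322 474.70747641] [325.42170983 323.26458136]
```

servo_tool:
  targets:
    - {"gripper": 0.65, "dx": -0.9, "dy": -0.5, "dz": -0.6, "ax": 0, "ay": 0, "az": 0}
    - {"gripper": 0.65, "dx": -1.87, "dy": -0.94, "dz": -0.6, "ax": 0, "ay": 0, "az": 0}
    - {"gripper": 0.65, "dx": -1.87, "dy": -0.94, "dz": -0.6, "ax": 0, "ay": 0, "az": 0}
    - {"gripper": 0.65, "dx": -1.87, "dy": -0.94, "dz": -0.6, "ax": 0, "ay": 0, "az": 0}
    - {"gripper": 0.65, "dx": -1.87, "dy": -0.94, "dz": -0.6, "ax": 0, "ay": 0, "az": 0}

```text
time_s: 11.25
ee_pos: [0.5192, 0.2686, 0.4087]
orientation: [0.274, -3.128, 0.0]
force: [-0.1, -0.2, -1.0]
width: 0.651
grip_force: 0.0
```

```bash
python3 w.py w7
```

```text
11.3 [0.478 0.241 0.109 1.44  0.    0.302] [0.5187 0.269  0.409 ] [ 2.7600e-01 -3.1283e+00  2.0000e-04] [ 0.07 -0.55 -0.29] 0.6547280507849849
[-53.45991052 116.56283856] [-80.62691771 160.91152282] [ 93.94864748 129.10227304]
```

servo_tool:
  targets:
    - {"gripper": 0.65, "dx": -0.2, "dy": 0.9, "dz": 0, "ax": 0, "ay": 0, "az": 0}
    - {"gripper": 0.65, "dx": -0.4, "dy": 1.8, "dz": 0, "ax": 0, "ay": 0, "az": 0}
    - {"gripper": 0.65, "dx": -0.4, "dy": 2.4, "dz": 0, "ax": 0, "ay": 0, "az": 0}
    - {"gripper": 0.65, "dx": -0.4, "dy": 2.4, "dz": 0, "ax": 0, "ay": 0, "az": 0}
    - {"gripper": 0.65, "dx": -0.4, "dy": 2.4, "dz": 0, "ax": 0, "ay": 0, "az": 0}

```text
time_s: 11.8
ee_pos: [0.5167, 0.3918, 0.4091]
orientation: [0.281, -3.128, 0.001]
force: [-0.1, -0.4, -0.2]
width: 0.65
grip_force: 0.0
```

```bash
python3 w.py w8; python3 - <<'E'
from h import *
o=[]
for n in('w7','w8'):
    S=dict(np.load('pics/%s.npz'%n));e=proj(S,(.5766,.3283,.1667),1);s=proj(S,(.49,.3135,.083),1);print(n,e,s)
    c=((e+s)/2).astype(int);x=int(np.clip(c[0]-100,0,440));y=int(np.clip(c[1]-150,0,180));print('crop',x,y)
    im=cv2.resize(S['color'][y:y+300,x:x+200,::-1],None,fx=2,fy=2,interpolation=cv2.INTER_CUBIC)
    for k in range(0,600,40): cv2.line(im,(0,k),(6,k),(0,255,255),1)
    for k in range(0,400,40): cv2.line(im,(k,0),(k,6),(0,255,255),1)
    o.append(im)
cv2.imwrite('pics/D.png',np.hstack(o))
E
```

```text
11.85 [ 0.648  0.37   0.284  1.485 -0.     0.47 ] [0.5171 0.391  0.4094] [ 2.7890e-01 -3.1291e+00  8.0000e-04] [-0.4  -0.55  0.77] 0.6476819000356712
[-89.12419454 117.47584672] [-112.01412266  156.72317766] [ 15.33321346 125.0977097 ]
w7 [393.68099036 352.23422265] [382.73070848 201.66504445]
crop 288 126
w8 [213.25721384 326.14159481] [233.22356268 178.43745354]
crop 123 102
```

View pics/D.png

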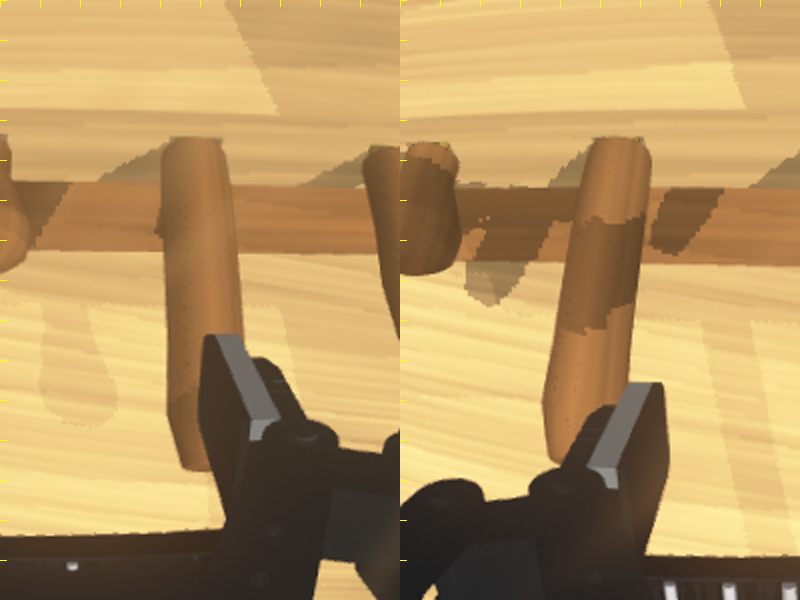

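```bash
cat > k.py <<'E'
from h import *
L=lambda n:dict(np.load('pics/%s.npz'%n))
A,B,S,D=L('w7'),L('w8'),L('scene'),L('side')
def pl(im,p,q,k):
    o,d=ray(im,*p,k);_,e=ray(im,*q,k);n=np.cross(d,e);n/=np.linalg.norm(n);return n,n@o
P=[pl(A,(385.5,195),(390,276),1),pl(B,(233.3,171),(223,252),1),pl(D,(180.3,306.7),(226.3,348.7),0)]
def inter(a,b):
    d=np.cross(a[0],b[0]);d/=np.linalg.norm(d);d*=np.sign(d[2])
    p=np.linalg.lstsq(np.vstack([a[0],b[0],[1,0,0]]),np.array([a[1],b[1],.53]),rcond=None)[0];return p,d
for i,j in((0,1),(0,2),(1,2)):
    p,d=inter(P[i],P[j]);print(i,j,p.round(4),d.round(3),np.degrees(np.arctan2(d[1],d[0])).round(1),np.degrees(np.arcsin(d[2])).round(1))
a=np.array([.696,.123,.707])
print('sh tri',tri([ray(A,385.5,195,1),ray(B,233.3,171,1)]))
print('end',tri([ray(A,392,361,1),ray(B,207,334,1),ray(S,509.3,286.7),ray(D,180,307)]))
print(tri([ray(S,509.3,286.7),ray(D,180,307),ray(A,*proj(A,(.5766,.3283,.1667),1),1)])[0])
s=robot.read_state();print(s['ee_pos'],s['orientation'])
E
python3 k.py
```

```text
0 1 [0.53   0.3212 0.123 ] [0.788 0.126 0.603] 9.1 37.1
0 2 [0.53   0.3208 0.1251] [0.753 0.109 0.649] 8.2 40.5
1 2 [0.53   0.3225 0.1293] [0.681 0.152 0.716] 12.6 45.7
sh tri (array([0.48347854, 0.31370976, 0.08744428]), [0.1, 0.1])
end (array([0.57995499, 0.32721585, 0.16908771]), [2.1, 2.9, 0.5, 4.3])
[0.57658677 0.3282893  0.16669062]
[0.51706395 0.39101015 0.40942589] [ 2.78878769e-01 -3.12905571e+00  7.80653798e-04]
```

The enlarged views show the gouge handle from the shoulder (crop row 138) to its end (row 470), with the axis at about px (385,195)–(390,276) in w7. That fits a 45° lean and yaw of about 9.6°. I'll work out the approach from this.

```bash
cat > d.py <<'E'
from h import *
from scipy.spatial.transform import Rotation as Ro
s=robot.read_state();R0=Ro.from_rotvec(s['orientation']).as_matrix();p0=s['ee_pos']
def frame(yaw,tilt):
    f=np.array([np.cos(yaw),np.sin(yaw),0]);y=np.array([-f[1],f[0],0]);z=f*np.sin(tilt)-np.array([0,0,np.cos(tilt)])
    return np.column_stack([np.cross(y,z),y,z])
def delta(p,R,P=p0,Q=R0):
    print('d',(Q.T@(np.asarray(p)-P)/.05).round(3),'a',(np.degrees(Ro.from_matrix(Q.T@R).as_rotvec())/5).round(2))
if __name__=='__main__':
    R=frame(np.radians(9.6),np.radians(30));G=np.array([.531,.3215,.126]);T=G-.153*R[:,2];pre=T-.1*R[:,2]
    print(T,pre);delta(pre,R);delta(T,R,pre,R)
E
python3 d.py
```

```text
[0.4555713  0.30874219 0.25850189] [0.4062715  0.30040375 0.34510443]
d [ 2.501 -1.391  1.288] a [ 0.03 -6.    0.12]
d [0. 0. 2.] a [0. 0. 0.]
```

servo_tool:
  targets:
    - {"gripper": 0.65, "dx": 0.8, "dy": -0.45, "dz": 0.2, "ax": 0, "ay": -1.5, "az": 0}
    - {"gripper": 0.65, "dx": 1.6, "dy": -0.9, "dz": 0.6, "ax": 0, "ay": -3, "az": 0.1}
    - {"gripper": 0.65, "dx": 2.5, "dy": -1.39, "dz": 1.0, "ax": 0, "ay": -4.5, "az": 0.1}
    - {"gripper": 0.65, "dx": 2.5, "dy": -1.39, "dz": 1.29, "ax": 0, "ay": -6, "az": 0.1}
    - {"gripper": 0.65, "dx": 2.5, "dy": -1.39, "dz": 1.29, "ax": 0, "ay": -6, "az": 0.1}
    - {"gripper": 0.65, "dx": 2.5, "dy": -1.39, "dz": 1.29, "ax": 0, "ay": -6, "az": 0.1}

```text
time_s: 12.45
ee_pos: [0.4068, 0.2998, 0.3459]
orientation: [-0.219, 2.612, 0.062]
force: [1.3, 0.7, 1.4]
width: 0.649
grip_force: 0.0
```

```bash
python3 d.py; python3 - <<'E'
from h import *
im=grab('wrist');save(im,'w9.png')
G=np.array([.531,.3215,.126]);a=np.array([.697,.118,.707])
for t in(-.06,-.03,0,.03,.06):
    p=proj(im,G+t*a,1);row=im['color'][int(p[1]),max(0,int(p[0])-70):int(p[0])+70].astype(int)
    print(t,p.round(1),''.join('#' if r[0]-r[2]>45 and r.sum()<380 else ('g' if r.sum()<200 else '.') for r in row[::2]))
print(robot.read_state()['joints'].round(2))
E
```

```text
[0.4555713  0.30874219 0.25850189] [0.4062715  0.30040375 0.34510443]
d [0.015 0.013 0.01 ] a [ 0.03 -0.02 -0.01]
d [0. 0. 2.] a [0. 0. 0.]
-0.06 [322.1 158.8] .##...........................###.....................................
-0.03 [322.2 205.2] ........................#########.........#.#.........................
0 [322.3 252.5] ........................#########.........#.#.........................
0.03 [322.4 299.2] ..gggg....#######################.....########gggggggggggggggggggggggg
0.06 [322.5 343.9] gg...........ggggggggggggg#################..........................g
[ 0.7  -0.12 -0.48  0.74 -0.25  0.47]
```

The handle lies centred under the predicted axis in the live view, so I'll advance and grip.

servo_tool:
  targets:
    - {"gripper": 0.65, "dx": 0, "dy": 0, "dz": 0.7, "ax": 0, "ay": 0, "az": 0}
    - {"gripper": 0.65, "dx": 0, "dy": 0, "dz": 1.4, "ax": 0, "ay": 0, "az": 0}
    - {"gripper": 0.65, "dx": 0, "dy": 0, "dz": 2.0, "ax": 0, "ay": 0, "az": 0}
    - {"gripper": 0.65, "dx": 0, "dy": 0, "dz": 2.0, "ax": 0, "ay": 0, "az": 0}
    - {"gripper": 0.65, "dx": 0, "dy": 0, "dz": 2.0, "ax": 0, "ay": 0, "az": 0}

```text
time_s: 13.0
ee_pos: [0.459, 0.3107, 0.26]
orientation: [-0.218, 2.61, 0.063]
force: [0.6, -0.2, 1.0]
width: 0.649
grip_force: 0.0
```

servo_tool:
  targets:
    - {"gripper": 0, "dx": 0, "dy": 0, "dz": 0, "ax": 0, "ay": 0, "az": 0}
    - {"gripper": 0, "dx": 0, "dy": 0, "dz": 0, "ax": 0, "ay": 0, "az": 0}
    - {"gripper": 0, "dx": 0, "dy": 0, "dz": 0, "ax": 0, "ay": 0, "az": 0}
    - {"gripper": 0, "dx": 0, "dy": 0, "dz": 0, "ax": 0, "ay": 0, "az": 0}
    - {"gripper": 0, "dx": 0, "dy": 0, "dz": 0, "ax": 0, "ay": 0, "az": 0}
    - {"gripper": 0, "dx": 0, "dy": 0, "dz": 0, "ax": 0, "ay": 0, "az": 0}
    - {"gripper": 0, "dx": 0, "dy": 0, "dz": 0, "ax": 0, "ay": 0, "az": 0}
  grip_force: 60

```text
time_s: 13.7
ee_pos: [0.4571, 0.3098, 0.2604]
orientation: [-0.218, 2.606, 0.064]
force: [0.8, -0.9, 6.8]
width: 0.304
grip_force: 58.8
```

servo_tool:
  targets:
    - {"gripper": 0, "dx": -0.193, "dy": 0, "dz": -0.052, "ax": 0, "ay": 0, "az": 0}
    - {"gripper": 0, "dx": -0.386, "dy": 0, "dz": -0.104, "ax": 0, "ay": 0, "az": 0}
    - {"gripper": 0, "dx": -0.386, "dy": 0, "dz": -0.104, "ax": 0, "ay": 0, "az": 0}

```text
time_s: 14.0
ee_pos: [0.4716, 0.3121, 0.2737]
orientation: [-0.218, 2.608, 0.063]
force: [0.6, -0.7, -0.7]
width: 0.306
grip_force: 58.8
```

Drawing is free, at about 0.7 N, so I'll continue another 110 mm.

servo_tool:
  targets:
    - {"gripper": 0, "dx": -0.386, "dy": 0, "dz": -0.104, "ax": 0, "ay": 0, "az": 0}
    - {"gripper": 0, "dx": -0.773, "dy": 0, "dz": -0.207, "ax": 0, "ay": 0, "az": 0}
    - {"gripper": 0, "dx": -1.16, "dy": 0, "dz": -0.31, "ax": 0, "ay": 0, "az": 0}
    - {"gripper": 0, "dx": -1.55, "dy": 0, "dz": -0.414, "ax": 0, "ay": 0, "az": 0}
    - {"gripper": 0, "dx": -1.93, "dy": 0, "dz": -0.518, "ax": 0, "ay": 0, "az": 0}
    - {"gripper": 0, "dx": -2.125, "dy": 0, "dz": -0.57, "ax": 0, "ay": 0, "az": 0}
    - {"gripper": 0, "dx": -2.125, "dy": 0, "dz": -0.57, "ax": 0, "ay": 0, "az": 0}
    - {"gripper": 0, "dx": -2.125, "dy": 0, "dz": -0.57, "ax": 0, "ay": 0, "az": 0}
    - {"gripper": 0, "dx": -2.125, "dy": 0, "dz": -0.57, "ax": 0, "ay": 0, "az": 0}

```text
time_s: 14.9
ee_pos: [0.5464, 0.3243, 0.3488]
orientation: [-0.22, 2.612, 0.061]
force: [-1.0, -0.1, -1.3]
width: 0.305
grip_force: 59.1
```

```bash
python3 - <<'E'
from d import *
print(s['joints'].round(3),p0,s['force'].round(1))
for n in('scene','side'):save(grab(n),n+'2.png')
E
```

```text
[ 0.573  0.112 -0.251  0.721 -0.196  0.356] [0.54638618 0.32429105 0.34878081] [-1.  -0.1 -1.3]
```

```bash
cat > e.py <<'E'
from d import *
r=np.radians
def pose(yaw,tilt,g):
    R=frame(r(yaw),r(tilt));return np.asarray(g)-.153*R[:,2],R
R=frame(r(9.6),r(30));c=(np.array([.5464,.3243,.4288]),R)
a=lambda yaw,el:np.array([np.cos(r(yaw))*np.cos(r(el)),np.sin(r(yaw))*np.cos(r(el)),np.sin(r(el))])
seat=np.array([.463,-.2305,.053])
edge=seat+[0,0,.18]
for q in(pose(-8,-12,(.57,.1,.29)),pose(-26,-12,edge+.14*a(-26,3))):
    print(q[0].round(4));delta(*q,*c);c=q
E
python3 e.py
```

```text
[0.6015 0.0956 0.4397]
d [-0.389 -4.694 -0.026] a [0.56 8.33 3.56]
[ 0.6172 -0.3057  0.39  ]
d [-1.604 -7.904  0.675] a [-0.75  0.    3.52]
```

servo_tool:
  targets:
    - {"gripper": 0, "dx": -0.2, "dy": 0, "dz": -0.346, "ax": 0, "ay": 0, "az": 0}
    - {"gripper": 0, "dx": -0.5, "dy": 0, "dz": -0.866, "ax": 0, "ay": 0, "az": 0}
    - {"gripper": 0, "dx": -0.8, "dy": 0, "dz": -1.386, "ax": 0, "ay": 0, "az": 0}
    - {"gripper": 0, "dx": -0.8, "dy": 0, "dz": -1.386, "ax": 0, "ay": 0, "az": 0}
    - {"gripper": 0, "dx": -0.8, "dy": 0, "dz": -1.386, "ax": 0, "ay": 0, "az": 0}
  grip_force: 100

```text
time_s: 15.5
ee_pos: [0.5469, 0.3244, 0.4304]
orientation: [-0.22, 2.609, 0.063]
force: [-0.5, -0.1, -2.4]
width: 0.297
grip_force: 98.0
```

servo_tool:
  targets:
    - {"gripper": 0, "dx": -0.04, "dy": -0.47, "dz": 0, "ax": 0.06, "ay": 0.83, "az": 0.36}
    - {"gripper": 0, "dx": -0.08, "dy": -0.94, "dz": 0, "ax": 0.11, "ay": 1.67, "az": 0.71}
    - {"gripper": 0, "dx": -0.12, "dy": -1.41, "dz": 0, "ax": 0.17, "ay": 2.5, "az": 1.07}
    - {"gripper": 0, "dx": -0.16, "dy": -1.88, "dz": 0, "ax": 0.22, "ay": 3.33, "az": 1.42}
    - {"gripper": 0, "dx": -0.2, "dy": -2.35, "dz": 0, "ax": 0.28, "ay": 4.17, "az": 1.78}
    - {"gripper": 0, "dx": -0.24, "dy": -2.82, "dz": 0, "ax": 0.34, "ay": 5.0, "az": 2.14}
    - {"gripper": 0, "dx": -0.28, "dy": -3.29, "dz": 0, "ax": 0.39, "ay": 5.83, "az": 2.49}
    - {"gripper": 0, "dx": -0.32, "dy": -3.76, "dz": 0, "ax": 0.45, "ay": 6.67, "az": 2.85}
    - {"gripper": 0, "dx": -0.36, "dy": -4.23, "dz": -0.03, "ax": 0.5, "ay": 7.5, "az": 3.2}
    - {"gripper": 0, "dx": -0.39, "dy": -4.7, "dz": -0.03, "ax": 0.56, "ay": 8.33, "az": 3.56}
    - {"gripper": 0, "dx": -0.39, "dy": -4.7, "dz": -0.03, "ax": 0.56, "ay": 8.33, "az": 3.56}

```text
time_s: 16.6
ee_pos: [0.6036, 0.093, 0.4373]
orientation: [-0.209, -2.918, -0.022]
force: [0.7, -0.2, -1.8]
width: 0.299
grip_force: 98.1
```

```bash
sed -i 's/^for q in.*/for q in(pose(-26,-12,edge+.14*a(-26,3)),):/; s/^R=frame.*c=.*/c=(p0,R0)/' e.py; python3 e.py; python3 -c "
from h import *
s=robot.read_state();print(s['joints'].round(2),s['ee_pos'])"
```

```text
[ 0.6172 -0.3057  0.39  ]
d [-1.576 -7.855  0.624] a [-0.76 -0.08  3.48]
[0.14 0.41 0.4  1.76 0.06 0.28] [0.60363426 0.09303771 0.43731036]
```

servo_tool:
  targets:
    - {"gripper": 0, "dx": -0.08, "dy": -0.4, "dz": 0.03, "ax": -0.04, "ay": 0, "az": 0.17}
    - {"gripper": 0, "dx": -0.24, "dy": -1.2, "dz": 0.1, "ax": -0.11, "ay": 0, "az": 0.52}
    - {"gripper": 0, "dx": -0.4, "dy": -2.0, "dz": 0.16, "ax": -0.19, "ay": 0, "az": 0.87}
    - {"gripper": 0, "dx": -0.56, "dy": -2.8, "dz": 0.22, "ax": -0.27, "ay": 0, "az": 1.22}
    - {"gripper": 0, "dx": -0.72, "dy": -3.6, "dz": 0.28, "ax": -0.34, "ay": 0, "az": 1.57}
    - {"gripper": 0, "dx": -0.88, "dy": -4.4, "dz": 0.35, "ax": -0.42, "ay": 0, "az": 1.91}
    - {"gripper": 0, "dx": -1.04, "dy": -5.2, "dz": 0.41, "ax": -0.5, "ay": 0, "az": 2.26}
    - {"gripper": 0, "dx": -1.2, "dy": -6.0, "dz": 0.47, "ax": -0.57, "ay": 0, "az": 2.61}
    - {"gripper": 0, "dx": -1.36, "dy": -6.8, "dz": 0.54, "ax": -0.65, "ay": -0.05, "az": 2.96}
    - {"gripper": 0, "dx": -1.5, "dy": -7.5, "dz": 0.6, "ax": -0.73, "ay": -0.08, "az": 3.32}
    - {"gripper": 0, "dx": -1.58, "dy": -7.85, "dz": 0.62, "ax": -0.76, "ay": -0.08, "az": 3.48}
    - {"gripper": 0, "dx": -1.58, "dy": -7.85, "dz": 0.62, "ax": -0.76, "ay": -0.08, "az": 3.48}
    - {"gripper": 0, "dx": -1.58, "dy": -7.85, "dz": 0.62, "ax": -0.76, "ay": -0.08, "az": 3.48}

```text
time_s: 17.9
ee_pos: [0.6182, -0.3026, 0.3917]
orientation: [-0.655, -2.868, -0.075]
force: [-0.4, -0.3, -1.0]
width: 0.295
grip_force: 98.2
```

```bash
python3 e.py; python3 - <<'E'
from h import *
from d import a if 0 else np
E
cat > q.py <<'E'
from h import *
s=robot.read_state();print(s['joints'].round(2),s['ee_pos'],s['force'].round(1),s['grip_force'])
e=np.array([.463,-.2305,.233]);a=np.array([np.cos(-.454),np.sin(-.454),.052])
o=[]
for n in('scene','side','wrist'):
    im=grab(n);save(im,n+'3.png');f=n=='wrist'
    for t in(0,.078,.203,-1):
        p=proj(im,e+t*a if t>=0 else (.463,-.2305,.053),f);print(n,t,p.round(1))
        cv2.circle(im['color'],tuple(int(v) for v in p),1,(0,255,0),-1)
    if n!='wrist':
        p=proj(im,e+.06*a,f).astype(int);o.append(cv2.resize(im['color'][p[1]-60:p[1]+90,p[0]-65:p[0]+65,::-1],None,fx=3,fy=3))
    else: o.append(cv2.resize(im['color'][::,200:460,::-1],(260,450)))
h=min(x.shape[0] for x in o);o=np.hstack([x[:h] for x in o]);cv2.imwrite('pics/E.png',cv2.resize(o,None,fx=min(1,800/o.shape[1]),fy=min(1,800/o.shape[1])))
E
python3 q.py
```

```text
[ 0.6172 -0.3057  0.39  ]
d [-0.016 -0.065  0.03 ] a [0.05 0.05 0.06]
[-0.46  0.58  0.55  1.75  0.   -0.01] [ 0.61822359 -0.30260462  0.39165889] [-0.4 -0.3 -1. ] 98.16122751042712
scene 0 [257.6 169.6]
scene 0.078 [228.4 180.2]
scene 0.203 [176.3 199.2]
scene -1 [261.8 235.2]
side 0 [375.4 165.8]
side 0.078 [357.  151.6]
side 0.203 [330.6 131.3]
side -1 [370.5 225.1]
wrist 0 [315.   -0.9]
wrist 0.078 [313.1 172.7]
wrist 0.203 [312.9 467.1]
wrist -1 [317.5 107.3]  File "<stdin>", line 2
    from d import a if 0 else np
                    ^^
SyntaxError: invalid syntax
```

```bash
python3 - <<'E'
import cv2,numpy as np
for n,x,y,w,h in(('scene',205,155,70,45),('side',335,130,60,50)):
    A=cv2.imread(f'pics/{n}0.png').astype(int);B=cv2.imread(f'pics/{n}3.png').astype(int)
    print(n,'cols',x,x+w)
    for r in range(y,y+h,2):
        s=''
        for c in range(x,x+w):
            b=B[r,c];d=abs(b-A[r,c]).max()
            s+='.' if d<25 else ('s' if np.ptp(b)<28 and b.sum()>240 else ('k' if b.sum()<130 else 'w'))
        print(r,s)
E
```

```text
scene cols 205 275
155 w...............wwwwwwwwwwwwwwwwwwwwwwwwwwwwwwwwwwwwwwwwwwwww.........
157 w.wwwwwwwwwwwwwwwwwwwwwwwwwwwwwwwwwwwwwwwwwwwwwwwwwwwwwwwwwww.........
159 k..wwwwwwwwwwwwwwwwwwwwwwwwwwwwwwwwwww..wwwwwwwwwwwwwwwwwwww..........
161 ww.wwwwwwwwwwwwwwwwwwwwwwwwwwwwwwwwwww..wwwwwsssssswwwwwwwwww.........
163 ...wwwwwwwwwwwwwwwwwwwwwwwwwwwwwwwwwwww.wwwwwwwssssswwwwwwwww.........
165 ww..wwwwwwwwwwwwwwwwwwwwwwwwwwwwwwwwwww..wwwwwwssssswwwwwwww..........
167 wwww...wwww.wwwwwwwwwwwwwwwwwwwwwwwwwwwwwwssssssssssswwwwwww..........
169 kwwwwwwwwwkw..wwwwwwwwwwwwwwwwwwwwwwwwsssssssssssssssswwwwww..........
171 kkkwwwwwwkkkw..ww.wwwwwwwwwwwwwwwwssssssssssssssssssswwwwwwww.........
173 kkkkkkwkkkkkw...kkwwwwwwwwwwwwwwwssssssssssssssssssswwwwwwwwwww.......
175 kkkkkkkkkkkkww........wwwwwwwwsssssssssssssswwwwwssswwwwwwwwwww.......
177 kkkkkkkkkkkkww..wwww.....wwwwwwssswwwwswwwwwwwwssswwwwwwwwwwww........
179 kkkkkkkkkkkkww..wwww...wwwwwww..wwwwwwwwwwwwwwswwwwwwwwwwwwwww........
181 kkkkkkkkkkkkkw...www...wwwwwwwwwwwwwwwwwwwwwswwwwwwwwwwwwwwwwwwwwwwwww
183 kkkkkkkkkkkkww...www.......
[... 1586 characters left out ...]
sss...........w...ssssssssss...w.w.wwwwww.........
160 ..........sss...............ssssssssssssss..w..w............
162 ..........w.............w.....sssssssssssss.................
164 ...................www......w....sssssss....................
166 ...................wwwwwwwwwwww.....sss......w.......wwwwwww
168 ...................wwwwwwwwwwwwwwwwwwwwww......w...wwwwwwwww
170 ..................wwwwwwwwwwwwwwwwwwwwwww.....wwwwwwwwwwwwww
172 ..................wwwwwwwwwwwwwwwwwwwwwww........wwwwwwwwwww
174 ..................wwwwwwwwwwwwwwwwwwwwww..........wwwwwwwwww
176 ..................wwwwwwwwwwwwwwwwwwwww..............wwwwwww
178 .....................wwwwwwwwwwwwwwwwwwwww.............wwwww
```

Image code finds the steel blade from about (237,175) to (258,169) in the scene view and from (360,154) to (376,163) in the side view. Both agree with the predicted edge within about 3 px, so I'll hold still and hand in.

servo_tool:
  targets:
    - {"gripper": 0, "dx": 0, "dy": 0, "dz": 0, "ax": 0, "ay": 0, "az": 0}
    - {"gripper": 0, "dx": 0, "dy": 0, "dz": 0, "ax": 0, "ay": 0, "az": 0}
    - {"gripper": 0, "dx": 0, "dy": 0, "dz": 0, "ax": 0, "ay": 0, "az": 0}
    - {"gripper": 0, "dx": 0, "dy": 0, "dz": 0, "ax": 0, "ay": 0, "az": 0}
    - {"gripper": 0, "dx": 0, "dy": 0, "dz": 0, "ax": 0, "ay": 0, "az": 0}

```text
time_s: 18.55
ee_pos: [0.6181, -0.303, 0.3929]
orientation: [-0.656, -2.869, -0.074]
force: [0.8, -1.0, -1.2]
width: 0.3
grip_force: 98.2
```

```bash
python3 - <<'E'
from h import *
L=lambda n:dict(np.load('pics/%s.npz'%n))
S,D=L('scene'),L('side')
e=tri([ray(S,257,170),ray(D,376,163)]);b=tri([ray(S,236,176.5),ray(D,361,155)]);print(e,b)
s=robot.read_state();print(s['dq'].round(3),s['ee_pos'],s['grip_force'])
p=e[0]
if np.hypot(p[0]-.463,p[1]+.2305)<.02 and p[2]>.19 and abs(e[0][2]-b[0][2])<.012: print(robot.finish_job())
E
```

```text
(array([ 0.46452172, -0.2327152 ,  0.23572524]), [3.4, 3.4]) (array([ 0.51581781, -0.25500492,  0.2377164 ]), [1.1, 1.1])
[-0.003  0.002  0.002  0.001  0.001  0.002] [ 0.61809126 -0.30299935  0.39289636] 98.16128656966612
the job is handed in; nothing more can be done
None
```

I handed the job in at about 18.6 s: the rod is snapped home in the stand and released, and the gouge is held level and still with its edge about 18 cm above the rod's middle by my measurement; the judge's verdict was not shown.

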